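# File the red account book back in its row

## Robot

A 6-joint arm with a two-finger parallel gripper is mounted at the origin on the work surface. World frame = base frame: x ahead of the robot, y to its left, z up, the work surface at z = 0. Lengths are in m, angles in rad, forces in N, time in s.
With the tool pointing down it reaches from about 0.35 to 0.875 m from the base axis. Payload 4.2 kg.
Tool frame: the origin (TCP) lies at the very end of the fingers, on their centre line; the grasp point (between the pads) lies 19 mm behind it; z points along the fingers, y is the line along which they close (so a half turn about z gives the same grasp; the last joint's range is limited). The gripper opens to 85 mm and grips with 20 to 120 N. Pads are 22 mm wide; open, the fingers measure 114 mm over their backs; the gripper's body (76 mm by 85 mm) begins 54 mm behind the grasp point. The pads swing forward as they close: fully open they stand 13 mm farther back than shut.
Start: joints at [-0.984, 0.385, 0.008, 0, -1.194, -0.259], TCP at [0.201, -0.592, 0.231] pointing down, gripper open.
Joint ranges: [-3.14, 3.14], [-1.21, 2.06], [-1.07, 1.41], [-3.16, 2.05], [-2.99, -0.16], [-3.1, 3.1]. Speed limits (rad/s): [2.79, 2.79, 3.14, 3.14, 3.14, 3.14].

## Interface

Orientations are given as a unit quaternion [x, y, z, w].
In Python, from workcell import * gives the robot as it stands.
- The arm moves only by the tool servo_tool, never from a script. Its argument "moves" is text: rows parted by semicolons, each of 7 numbers parted by spaces: the finger opening in mm, from 0 to 85.4, then the shift along the tool's x, y, z in mm, then the turn, a rotation vector about the tool's x, y, z in rad. A call has 1 to 20 rows; each row is the pose to reach, as a shift and turn from the pose commanded when the call began, along the tool's axes at that moment; what a row does not reach only later rows make up. A row lasts 1/8 s, in which the tool goes at most 62.5 mm and 10.7 degrees, less where a joint would pass 70% of its speed; a pose out of reach is approached as far as the arm can. A call with a gripper value outside its range is refused whole. The fingers move at their own pace and stop on an object; "grip_force" is the grip in N (left out, the last holds). Time passes only in rows, so rows that repeat a pose let the fingers close. It gives the time, the measured TCP pose, the force, the opening and the grip force at its end, in the units of the state.
- get_obs(): the state, without advancing time (a new reading comes with each control period).
- grab_frame(name): name is "side" or "top"; returns a dict with "pixels" (400x640x3 uint8, red, green, blue), "camera_matrix" (3x3 intrinsics, pixels), "k1" (the pictures are not rectified: a ray, as slopes to the right and down, at radius r is drawn at 1 + k1 r^2 times it, then the intrinsics apply), "R" (3x3) and "t" (3): a world point X has camera coordinates R X + t. Camera axes: x right, y down, z forward; pixel columns grow to the right and rows downward; lengths in m; the calibration is good to about 2 mm. A picture is of the moment at which its call begins. There is no depth.
- job_done(): hands the job in; it is judged then, once.
Trained networks look in a picture, given as the dict that the camera call returned (one of the last four; its "shot" number tells which), for a name from the list of things; names that differ only in an ending like _2 or _b are one class to them, and where a whole thing is asked for, a point or a joint stands for the part that bears it (a point fixed in the world has none). Each returns a list of dicts, best first, with "conf" (0 to 1); they miss things now and then, are a little off and sometimes report something else, mostly with a low value. They report only what shows in the picture. A call takes as long as a camera call. They do not tell look-alikes from the thing itself.
- cut_out(picture, target): "region" (400x640 bool, what is visible of it).
- spot_point(picture, target): "at" ([x, y, z] in m, in world coordinates, good to about 4 mm: a listed point, or the origin of a listed thing).
The state is a dict: "t": time; "joints": joint angles; "qvel": joint speeds; "joint_torque": joint torques, N m; "position": TCP position; "orientation": TCP orientation; "wrist_force": force on the tool from outside, world axes, zero at the start; "wrist_torque": the same for the moment, N m; "opening": finger opening in m; "grasp_force": force on a finger pad.
Only numpy, scipy, OpenCV 4.12 (cv2) and the standard library are available. Lean on these libraries where they do the work, as an engineer would, in place of code of your own. Each camera call takes 0.05 s, during which the arm holds its last target. There are 200 camera calls.

## Task

Take the red account book out of the letter sorter and file it in the book rack between the blue and the green book, which stand closer together than it is thick and must be eased apart as it goes in. It should stand fully down on the deck, flush with those two, spine facing the same way as theirs. Then push the rack's sliding end up until the whole row stands upright and snug against the fixed end. Leave everything else on the desk where it is.

Things in the scene. Friction and masses are not known exactly. Their poses are not given: they have to be found in the camera images.
- red_book: The book to file. Red hardback, 24 mm thick (y), 105 deep (x), 148 tall (z), edges rounded 2.5 mm, about 0.24 kg. Stands on its tail: covers on +-y, spine (gold bands, cream label) on +x. Origin: centre of its underside. Starts upright and loose in either outer slot of the sorter, its top 64 mm above the plates, spine the sorter's +x way.
- red_book_spine (a point): Middle of the red book's spine face: 52.5 mm along +x from its origin, 74 mm up.
- blue_book: One neighbour. Blue hardback, 22 mm thick (y), 105 deep (x), 148 tall (z), edges rounded 2.5 mm, about 0.2 kg. Stands on its tail: covers on +-y, spine (gold bands, cream label) on +x. Origin: centre of its underside. Loose; pushed sideways at the top it leans or slides as far as there is free space.
- green_book: The other neighbour. Green hardback, 22 mm thick (y), 105 deep (x), 148 tall (z), edges rounded 2.5 mm, about 0.2 kg. Stands on its tail: covers on +-y, spine (gold bands, cream label) on +x. Origin: centre of its underside. Beside the blue one, on either side of it, with only 14 to 18 mm free between them. The pair may be at either end of the row or in its middle.
- card_box: Grey plastic card-index box standing loose in the row, 56 mm thick (y), 105 deep, 140 tall, 0.22 kg. Origin: on its underside, half way along x, 10 mm in from its -y side (it spans y = -10 to +46 mm).
- ring_binder: Black ring binder standing loose in the row, 56 mm thick (y), 105 deep, 144 tall, 0.28 kg. Origin: on its underside, half way along x, 10 mm in from its -y cover (it spans y = -10 to +46 mm).
- rack: Dark wooden book rack, fixed to the desk. Origin: on the desk under it. The row runs along its y, spines to its +x. Deck top at z = 14 mm, y = -190 to +150 mm; edge rails at x = +-65 mm, tops at z = 22 mm, 124 mm clear between them. Fixed end panel: inner face at y = +130 mm, top at z = 154 mm. Pieces start upright, other gaps 1 to 14 mm; the rest of the slack is at the sliding end (-y).
- slide_end (a joint): Sliding end panel of the rack: 116 mm wide (x), 12 thick, top at z = 154 mm, foot 45 mm out behind it, 26 mm high. 0 = open; grows (m) towards the fixed end (+y). Clear width between the ends = 260 mm minus this; all five pieces add up to 180 mm, so the row is snug at 0.080. Friction 2.5 N, plus 8 to 16 N for the row it pushes; stays where left. Starts at 0.020 to 0.045.
- slide_end_push (a point): Middle of the sliding end's outer (-y) face, 114 mm above the desk: where to push it, along the rack's +y.
- sorter: Black steel letter sorter, fixed to the desk, three slots side by side along its y. Origin: on the desk under its centre. Slot floor at z = 6 mm; slots 43 mm wide, centred at y = -46, 0 and +46 mm; plates 100 mm long (x), tops 90 mm above the desk. The middle slot holds envelopes up to 108 mm high.
- notebook: White notebook with grey cover standing in the sorter's other outer slot, 100 x 20 x 100 mm, top at 106 mm. Leave it. Origin: centre of its underside.
- mug: White mug, 80 mm wide, 95 tall, handle at its +y. Bystander. Origin: centre of its underside.
- stapler: Red and black stapler, 150 x 36 x 39 mm. Bystander. Origin: centre of its underside.
- tape_dispenser: Black tape dispenser, 150 x 60 mm, 82 tall. Bystander. Origin: centre of its underside.
- hole_punch: Steel and blue hole punch, 100 x 120 mm, 60 tall. Bystander. Origin: centre of its underside.
Things that resemble listed ones, but are neither listed nor needed, are in the scene too. Leave any pink or purple look-alike of the card_box alone.

How it is judged:
By the outcome, as a careful person would: the job done as asked, in the order asked, and still so for the second after the job is handed in, with the robot touching nothing.
It also fails if it takes over 64 s, if anything falls off the work surface, if the arm or the gripper's body presses on something with over 40 N, if the wrist force passes 120 N, or if a joint passes its speed limit or range.

## Working session

There is one attempt and no reset: what is moved stays moved. The work goes in short steps, Python scripts to look and compute and a tool call to move; the robot and the scene stay as the last step left them, time stands still between calls to the robot, and variables do not carry over. Pictures are saved under pics/ and viewed, at most 11 in all, crops included, and the job is handed in when it is done.

Besides the shell and the picture viewer there is one more tool, called after "Emit:" as name(argument=value, ...), one argument or row to a line, values as JSON. servo_tool: Moves the arm, as the interface text tells. Its arguments: {"type":"object","properties":{"moves":{"type":"string"},"grip_force":{"type":"number"}},"required":["moves"]}

```bash
mkdir -p pics; ls; cat > h.py <<'E'
from workcell import *
import numpy as np, cv2
from scipy.spatial.transform import Rotation as Rn
def save(f,name,box=None,size=None):
    p=f["pixels"]
    if box: p=p[box[1]:box[3],box[0]:box[2]]
    if size: p=cv2.resize(p,size,interpolation=cv2.INTER_CUBIC)
    cv2.imwrite("pics/"+name,p[:,:,::-1])
def ray(f,uv):
    K=f["camera_matrix"];d=np.array([f["k1"],0,0,0,0.])
    xy=cv2.undistortPoints(np.array([[uv]],float),K,d)[0,0]
    R=f["R"];return -R.T@f["t"],R.T@np.array([xy[0],xy[1],1])
def atz(f,uv,z):
    c,d=ray(f,uv);return c+d*(z-c[2])/d[2]
def proj(f,X):
    q=cv2.projectPoints(np.array(X,float).reshape(-1,3),cv2.Rodrigues(f["R"])[0],f["t"],f["camera_matrix"],np.array([f["k1"],0,0,0,0.]))[0]
    return q.reshape(-1,2)
def tool(obs,X):  # world point -> shift in tool axes mm
    return Rn.from_quat(obs["orientation"]).inv().apply(np.array(X)-obs["position"])*1000
E
python3 - <<'E'
from h import *
np.set_printoptions(precision=4,suppress=True)
o=get_obs();print(o["t"],o["position"],o["orientation"],Rn.from_quat(o["orientation"]).as_matrix())
a=grab_frame("top");b=grab_frame("side")
save(a,"top0.png");save(b,"side0.png")
for f in(a,b):
    print("cam",-f["R"].T@f["t"])
    for n in "red_book red_book_spine blue_book green_book card_box ring_binder rack slide_end_push sorter notebook mug stapler tape_dispenser hole_punch".split():
        for r in spot_point(f,n)[:3]: print(n,r["at"],round(r["conf"],2),proj(f,r["at"])[0].round())
E
```

```text
pics
0.0 [ 0.2011 -0.5912  0.2302] [-0.1631  0.9866  0.0011 -0.0002] [[-0.9468 -0.3218 -0.0007]
 [-0.3218  0.9468  0.002 ]
 [ 0.0001  0.0022 -1.    ]]
cam [0.2318 0.0296 1.55  ]
red_book [0.5649, -0.3933, 0.0083] 0.88 [444. 200.]
red_book [0.5454, 0.2322, 0.0125] 0.4 [262. 195.]
red_book [0.2974, 0.3345, 0.0004] 0.16 [227. 266.]
red_book_spine [0.6084, -0.3729, 0.0784] 0.85 [443. 183.]
blue_book [0.5467, 0.232, 0.0137] 0.63 [263. 195.]
blue_book [0.721, -0.309, 0.0021] 0.41 [419. 156.]
green_book [0.5406, 0.1937, 0.0104] 0.84 [274. 197.]
card_box [0.5376, 0.1319, 0.0124] 0.94 [291. 199.]
card_box [0.746, 0.2187, -0.0007] 0.82 [271. 141.]
card_box [0.3373, 0.1709, -0.0039] 0.57 [276. 258.]
ring_binder [0.5321, 0.0646, 0.0129] 0.65 [311. 202.]
ring_binder [0.5358, 0.1243, 0.0005] 0.39 [294. 200.]
rack [0.5315, 0.1232, -0.0011] 0.83 [294. 202.]
slide_end_push [0.5242, 0.0111, 0.1147] 0.71 [327. 199.]
sorter [0.5462, -0.3468, -0.0013] 0.73 [430. 205.]
sorter [0.609, -0.3726, 0.0812] 0.59 [443. 182.]
sorter [0.5611, -0.3888, 0.0106] 0.4 [443. 201.]
notebook [0.5291, -0.2943, 0.0065] 0.74 
[... 894 characters left out ...]
-0.0011] 0.73 [385. 180.]
ring_binder [0.5304, 0.065, 0.012] 0.65 [326. 214.]
ring_binder [0.5399, 0.1297, 0.011] 0.29 [343. 227.]
rack [0.5357, 0.1204, 0.0021] 0.97 [341. 225.]
rack [0.7173, -0.3121, 0.0029] 0.32 [188. 205.]
slide_end_push [0.5256, 0.014, 0.1108] 0.91 [311. 194.]
slide_end_push [0.5288, 0.0655, 0.0138] 0.56 [326. 213.]
sorter [0.5463, -0.3457, 0.0014] 0.67 [211. 156.]
notebook [0.5318, -0.2965, 0.0048] 0.7 [226. 159.]
mug [0.766, -0.0248, -0.0044] 0.72 [259. 267.]
stapler [0.7186, -0.3104, 0.0016] 0.7 [188. 206.]
tape_dispenser [0.5948, 0.4416, -0.0033] 0.77 [428. 297.]
hole_punch [0.2981, 0.3303, -0.0017] 0.67 [437. 194.]
hole_punch [0.5424, 0.1958, 0.0137] 0.5 [362. 239.]
```

```bash
python3 - <<'E'
import cv2,numpy as np
a=cv2.imread("pics/top0.png");b=cv2.imread("pics/side0.png")
c=a[90:290,180:480]
cv2.imwrite("pics/v1.png",cv2.resize(c,(800,533),interpolation=cv2.INTER_CUBIC))
c=b[110:335,150:450]
cv2.imwrite("pics/v2.png",cv2.resize(c,(800,600),interpolation=cv2.INTER_CUBIC))
E
```

```text
(no output)
```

View pics/v1.png

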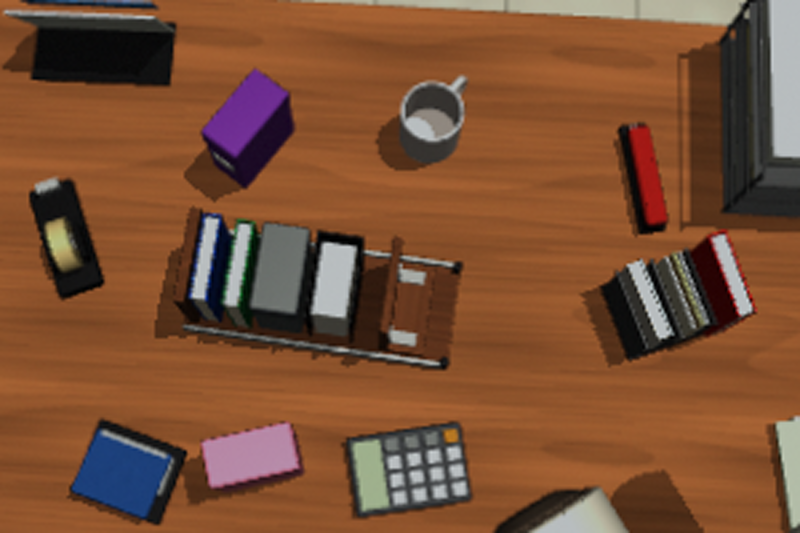

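View pics/v2.png

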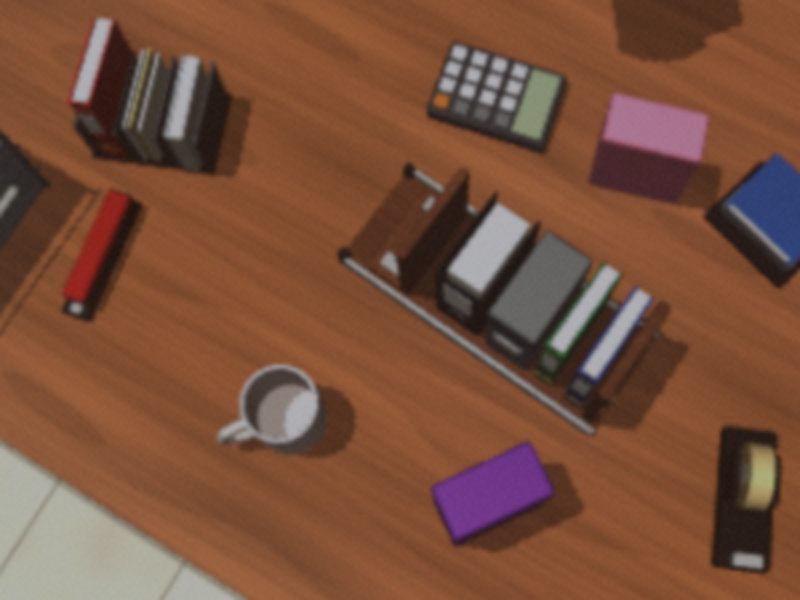

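The top view shows blue at (207,265), green at (240,270), the grey card box, the binder and the sliding end at (395,300). The red book is at the sorter's right, around (730,270). The other red things are the stapler (645,175) and the sorter's neighbours, and only the tall red hardback with its page block fits the description. Next I measure from the page stripes.

```bash
cat >> h.py <<'E'
def stripe(f,name,ztop,near):
    """page stripe of a book top: centre xy and yaw (book x axis) on plane ztop"""
    rs=[r for r in cut_out(f,name)]
    best=None
    for r in rs:
        m=r["region"]
        hsv=cv2.cvtColor(f["pixels"],cv2.COLOR_RGB2HSV)
        w=cv2.morphologyEx(m.astype(np.uint8),cv2.MORPH_CLOSE,np.ones((3,3)))>0
        w&=(hsv[:,:,1]<75)&(hsv[:,:,2]>135)
        n,l,st,_=cv2.connectedComponentsWithStats(w.astype(np.uint8),connectivity=8)
        if n<2: continue
        k=1+np.argmax(st[1:,4]);v,u=np.nonzero(l==k)
        P=np.array([atz(f,(a,b),ztop)[:2] for a,b in zip(u,v)])
        c,(sx,sy),ang=cv2.minAreaRect((P*1000).astype(np.float32))
        mu=P.mean(0)
        if np.hypot(*(mu-near))>0.06: continue
        e,V=np.linalg.eigh(np.cov(P.T));d=V[:,1];d=d*np.sign(d[0])
        return mu.round(4),round(float(np.arctan2(d[1],d[0])),3),len(u),(round(sx),round(sy)),np.sqrt(12*e).round(4)
def rackxy(P,o,yaw):
    d=np.array(P)[:2]-o;c,s=np.cos(yaw),np.sin(yaw);return np.array([c*d[0]+s*d[1],-s*d[0]+c*d[1]])
E
python3 - <<'E'
from h import *
a=grab_frame("top");b=grab_frame("side")
for n,z,near in(("red_book",.154,(.562,-.39)),("blue_book",.162,(.548,.233)),("green_book",.162,(.541,.193)),("ring_binder",.158,(.53,.07)),("notebook",.106,(.53,-.295))):
    for f in(a,b): print(n,stripe(f,n,z,near))
save(b,"redcrop.png",(160,105,260,180),(800,600))
E
```

```text
red_book (array([ 0.5587, -0.3869]), 0.359, 154, (97, 16), array([0.0164, 0.098 ]))
red_book (array([ 0.5637, -0.384 ]), 0.343, 185, (95, 19), array([0.0179, 0.0967]))
blue_book (array([0.5423, 0.2333]), -0.094, 150, (15, 97), array([0.0154, 0.0981]))
blue_book (array([0.5466, 0.235 ]), -0.09, 228, (16, 99), array([0.0159, 0.0978]))
green_book (array([0.5364, 0.1945]), -0.094, 149, (16, 97), array([0.0152, 0.0964]))
green_book (array([0.54  , 0.1963]), -0.096, 206, (15, 98), array([0.0148, 0.0981]))
ring_binder (array([0.5249, 0.0815]), -0.087, 340, (39, 85), array([0.0391, 0.0855]))
ring_binder (array([0.5315, 0.0847]), -0.085, 446, (38, 86), array([0.0383, 0.0859]))
notebook (array([ 0.5332, -0.2993]), 0.406, 166, (98, 19), array([0.0192, 0.0985]))
notebook (array([ 0.5349, -0.2978]), 0.404, 175, (97, 18), array([0.0171, 0.0972]))
```

View pics/redcrop.png

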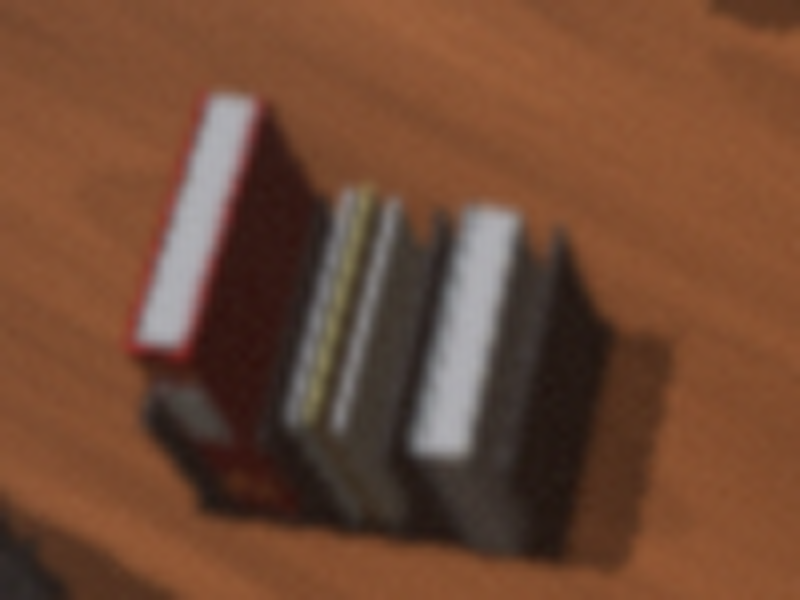

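The crop shows the red book at the left, with its white page stripe at (195,225), and its spine with the cream label facing lower-left at (190,410). This is the right book and it stands upright.

```bash
python3 - <<'E'
from h import *
o=get_obs();print(tool(o,(.561,-.3855,.23)),tool(o,(.561,-.3855,.124)))
E
```

```text
[-406.99231966   79.40175828    1.3143562 ] [-406.99076249   79.40317422  107.31435618]
```

Emit:
servo_tool(
  moves="85 -50 10 0 0 0 0; 85 -100 20 0 0 0 0; 85 -150 30 0 0 0 0; 85 -200 40 0 0 0 0; 85 -250 50 0 0 0 -0.02; 85 -300 60 0 0 0 -0.02; 85 -350 70 0 0 0 -0.02; 85 -390 77 0 0 0 -0.02; 85 -407 79 0 0 0 -0.022; 85 -407 79 0 0 0 -0.022; 85 -407 79 0 0 0 -0.022",
  grip_force=40,
)

```text
t: 3.48
position: [0.5601, -0.3866, 0.2314]
orientation: [-0.173, 0.985, 0.0, -0.0]
wrist_force: [0.7, -1.3, -0.1]
opening: 0.0849
grasp_force: 0.0
```

Emit:
servo_tool(
  moves="85 0 0 30 0 0 0; 85 0 0 60 0 0 0; 85 0 0 90 0 0 0; 85 0 1 107 0 0 0; 85 0 1 107 0 0 0; 60 0 1 107 0 0 0; 45 0 1 107 0 0 0; 35 0 1 107 0 0 0; 30 0 1 107 0 0 0; 20 0 1 107 0 0 0; 20 0 1 107 0 0 0; 15 0 1 107 0 0 0; 15 0 1 107 0 0 0; 15 0 1 107 0 0 0",
  grip_force=60,
)

```text
t: 5.22
position: [0.5612, -0.3852, 0.1248]
orientation: [-0.174, 0.985, -0.0, 0.001]
wrist_force: [0.7, 0.1, 2.4]
opening: 0.0229
grasp_force: 62.1
```

Emit:
servo_tool(
  moves="15 0 0 -20 0 0 0; 15 0 0 -50 0 0 0; 15 0 0 -90 0 0 0; 15 0 0 -130 0 0 0; 15 0 0 -165 0 0 0; 15 0 0 -185 0 0 0; 15 0 0 -185 0 0 0; 15 0 0 -185 0 0 0",
)

```text
t: 6.22
position: [0.56, -0.3842, 0.3067]
orientation: [-0.174, 0.985, 0.002, -0.002]
wrist_force: [0.3, -0.5, -2.2]
opening: 0.0233
grasp_force: 61.5
```

```bash
python3 - <<'E'
from h import *
o=get_obs();print(o["position"],o["wrist_force"],o["opening"])
mid=np.array([.5413,.2148]);yw=-.0935
print("shift",tool(o,(*mid,o["position"][2])))
m=Rn.from_quat(o["orientation"]).as_matrix();print(m, "toolx yaw",np.arctan2(-m[1,0],-m[0,0]))
E
```

```text
[ 0.55999546 -0.38418679  0.30671123] [ 0.28153876 -0.45313372 -2.22528578] 0.023257420045162652
shift [-187.59718699  569.15609852    1.82429148]
[[-0.93950888 -0.34250302 -0.00384007]
 [-0.34251463  0.93950794  0.00292577]
 [ 0.00260569  0.00406407 -0.99998835]] toolx yaw 0.34959336279445236
```

Emit:
servo_tool(
  moves="15 -10 30 0 0 0 0.02; 15 -26 80 0 0 0 0.06; 15 -43 130 0 0 0 0.1; 15 -59 180 0 0 0 0.14; 15 -76 230 0 0 0 0.18; 15 -92 280 0 0 0 0.22; 15 -109 330 0 0 0 0.26; 15 -125 380 0 0 0 0.3; 15 -142 430 0 0 0 0.34; 15 -158 480 0 0 0 0.38; 15 -172 520 0 0 0 0.42; 15 -182 552 0 0 0 0.443; 15 -188 569 0 0 0 0.443; 15 -188 569 0 0 0 0.443; 15 -188 569 0 0 0 0.443; 15 -188 569 0 0 0 0.443",
)

```text
t: 8.22
position: [0.5424, 0.213, 0.3094]
orientation: [0.047, 0.999, -0.0, -0.0]
wrist_force: [-0.1, 0.4, -1.5]
opening: 0.0231
grasp_force: 61.4
```

```bash
python3 - <<'E'
from h import *
o=get_obs();print(o["t"],o["position"],o["wrist_force"],o["opening"],o["joints"])
m=Rn.from_quat(o["orientation"]).as_matrix();print("toolx yaw",np.arctan2(-m[1,0],-m[0,0]),m[2])
a=grab_frame("top");b=grab_frame("side")
im=[cv2.resize(a["pixels"][120:270,220:360],(400,428),interpolation=cv2.INTER_CUBIC),cv2.resize(b["pixels"][150:300,280:420],(400,428),interpolation=cv2.INTER_CUBIC)]
cv2.imwrite("pics/c1.png",np.hstack(im)[:,:,::-1])
for f in(a,b):
  for n in("red_book","red_book_spine"):
    print(n,[(np.round(r["at"],4),round(r["conf"],2)) for r in spot_point(f,n)[:2]])
E
```

```text
8.225 [0.54244444 0.21295894 0.30935242] [-0.09903666  0.43148503 -1.48009687] 0.02307612194314726 [ 6.51875452e-01  2.69199168e-01  3.44719608e-02 -6.40457494e-06
 -1.33627484e+00 -2.31720040e+00]
toolx yaw -0.09453011618794095 [ 1.55258609e-04 -1.35114275e-04 -9.99999979e-01]
red_book [(array([0.5428, 0.2082, 0.195 ]), 0.72)]
red_book_spine []
red_book [(array([0.5408, 0.2095, 0.1918]), 0.55)]
red_book_spine [(array([0.5889, 0.2081, 0.2654]), 0.61)]
```

View pics/c1.png

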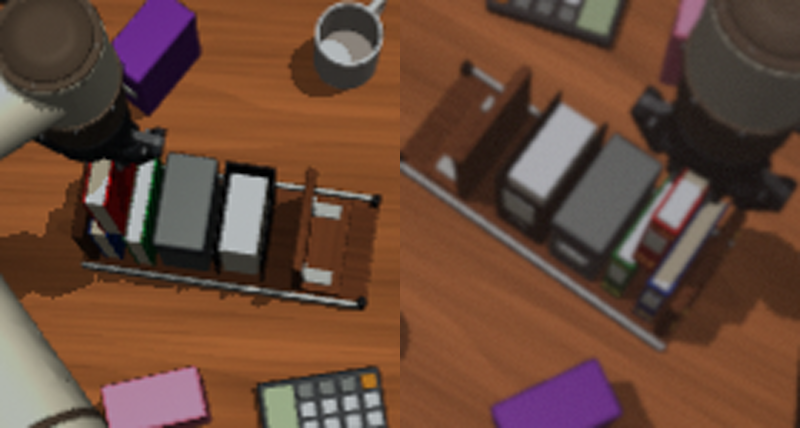

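Red hangs above the gap with its spine to +x: top view about (105,195), side view about (670,215). Next I overlay the predicted boxes to check the alignment.

```bash
cat >> h.py <<'E'
def boxw(o,yaw,th,z0,h=.148,d=.105,roll=0):
    c=np.array([[x,y,z] for x in(-d/2,d/2) for y in(-th/2,th/2) for z in(0,h)])
    return Rn.from_euler("zx",[yaw,roll]).apply(c)+np.array([o[0],o[1],z0])
E=[(0,1),(2,3),(4,5),(6,7),(0,2),(1,3),(4,6),(5,7),(0,4),(1,5),(2,6),(3,7)]
def overlay(f,boxes,x0,y0,w,h,k):
    im=cv2.resize(f["pixels"][y0:y0+h,x0:x0+w],None,fx=k,fy=k,interpolation=cv2.INTER_CUBIC)
    for B,col in boxes:
        q=(proj(f,B)-[x0,y0]+.5)*k-.5
        for i,j in E: cv2.line(im,tuple(q[i].round().astype(int).tolist()),tuple(q[j].round().astype(int).tolist()),col,1,cv2.LINE_AA)
    return im[:,:,::-1]
E
python3 - <<'E'
from h import *
o=get_obs();p=o["position"]
a=grab_frame("top");b=grab_frame("side")
B=[(boxw((p[0],p[1]),-.094,.024,p[2]-.118),(255,255,0)),(boxw((.5445,.234),-.094,.022,.014),(0,255,255)),(boxw((.538,.1955),-.094,.022,.014),(0,255,0))]
i1=overlay(a,B,242,165,50,75,8);i2=overlay(b,B,345,205,50,75,8)
cv2.imwrite("pics/c2.png",np.hstack([i1,i2]))
for f in(a,b):print(stripe(f,"green_book",.162,(.541,.193)),stripe(f,"red_book",p[2]+.03,p[:2]))
E
```

```text
(array([0.5295, 0.1949]), -0.116, 123, (15, 88), array([0.0144, 0.084 ])) (array([0.5102, 0.2154]), -0.09, 90, (16, 42), array([0.0165, 0.0422]))
(array([0.5667, 0.1907]), -0.023, 58, (51, 9), array([0.0088, 0.049 ])) (array([0.5707, 0.2121]), -0.074, 147, (18, 41), array([0.0177, 0.0403]))
```

View pics/c2.png

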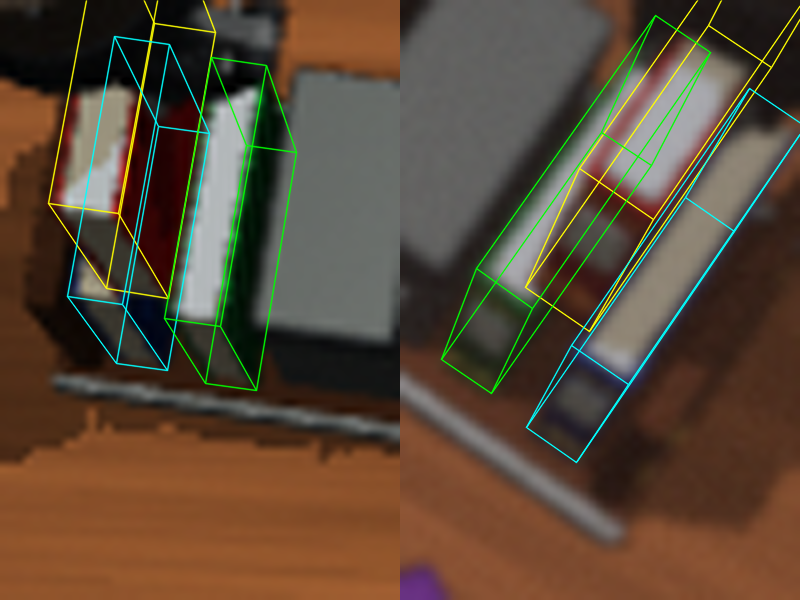

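The blue and green boxes match the picture. Red's prediction is within about 2 mm. The gap is about 17 mm. I will tilt the red book, put its lower edge into the gap and ease green aside.

Emit:
servo_tool(
  moves="15 0 -8 0 -0.09 0 0; 15 1 -16 0 -0.18 0 0; 15 1 -23 2 -0.26 0 0; 15 1 -23 2 -0.26 0 0; 15 1 -23 12 -0.26 0 0; 15 1 -23 22 -0.26 0 0; 15 1 -23 28 -0.26 0 0; 15 1 -23 32 -0.26 0 0; 15 1 -23 34 -0.26 0 0; 15 1 -23 34 -0.26 0 0",
)

```text
t: 10.07
position: [0.5395, 0.1913, 0.2758]
orientation: [0.046, 0.99, 0.13, 0.007]
wrist_force: [-0.0, 0.3, -0.5]
opening: 0.023
grasp_force: 61.6
```

```bash
python3 - <<'E'
from h import *
o=get_obs();p=o["position"];R=Rn.from_quat(o["orientation"])
c=p+R.apply([0,0,.1188]);print(o["t"],p,o["wrist_force"],o["wrist_torque"],"low corner",p+R.apply([0,-.012,.1188]),"high",p+R.apply([0,.012,.1188]))
box=np.array([[x,y,z] for x in(-.0525,.0525) for y in(-.012,.012) for z in(.1188,-.0292)]);box=R.apply(box)+p
a=grab_frame("top");b=grab_frame("side")
B=[(box,(255,255,0)),(boxw((.5445,.234),-.094,.022,.014),(0,255,255)),(boxw((.538,.1955),-.094,.022,.014),(0,255,0))]
cv2.imwrite("pics/c3.png",np.hstack([overlay(a,B,242,165,50,75,8),overlay(b,B,345,205,50,75,8)]))
E
```

```text
10.075 [0.53950218 0.19134132 0.27579078] [-0.00342514  0.26608103 -0.49740914] [-0.5585034   0.17567257  0.01832236] low corner [0.5413827  0.21024532 0.15790719] high [0.54353332 0.233336   0.16408744]
```

View pics/c3.png

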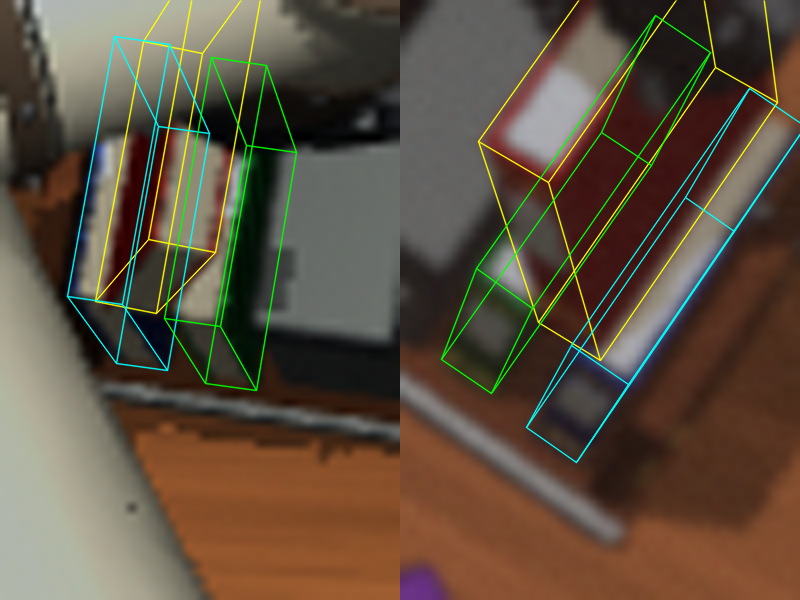

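The lower edge is in the gap and there is no contact force. Red's cover edge runs along blue's pages, side view (605,350) to (780,110). Now I sweep towards green and go down.

Emit:
servo_tool(
  moves="15 0 -3 -0.6 0 0 0; 15 0 -6 -1.2 0 0 0; 15 0 -9 -1.8 0 0 0; 15 0 -11.4 -2.5 0 0 0; 15 0 -11.4 -2.5 0 0 0; 15 0 -12.5 2 0 0 0; 15 0 -14 7 0 0 0; 15 0 -15.2 11.5 0 0 0; 15 0 -15.2 11.5 0 0 0",
)

```text
t: 11.3
position: [0.5435, 0.1821, 0.2733]
orientation: [0.044, 0.99, 0.135, 0.017]
wrist_force: [-8.4, -1.6, 34.7]
opening: 0.023
grasp_force: 69.0
```

Emit:
servo_tool(
  moves="15 0 2 -7 0 0 0; 15 0 3.8 -14 0 0 0; 15 0 3.8 -14 0 0 0; 15 0 3.8 -14 0 0 0",
)

```text
t: 11.8
position: [0.5374, 0.1793, 0.2728]
orientation: [0.046, 0.991, 0.129, 0.004]
wrist_force: [-0.5, 0.5, -2.1]
opening: 0.023
grasp_force: 62.6
```

```bash
python3 - <<'E'
from h import *
o=get_obs();p=o["position"];R=Rn.from_quat(o["orientation"])
print(o["t"],p,o["wrist_force"],o["wrist_torque"],"low corner",p+R.apply([0,-.012,.1188]),"high",p+R.apply([0,.012,.1188]))
box=np.array([[x,y,z] for x in(-.0525,.0525) for y in(-.012,.012) for z in(.1188,-.0292)]);box=R.apply(box)+p
a=grab_frame("top");b=grab_frame("side")
B=[(box,(255,255,0)),(boxw((.5445,.234),-.094,.022,.014),(0,255,255)),(boxw((.538,.1955),-.094,.022,.014),(0,255,0))]
i1=overlay(a,B,242,165,50,75,8);i2=overlay(b,B,335,195,56,75,8)
cv2.imwrite("pics/c4.png",np.hstack([i1[:,:350],i2]))
E
```

```text
11.8 [0.53739103 0.1792835  0.27281834] [-0.51920976  0.51984454 -2.14833052] [-0.69541228  0.06181851  0.03217699] low corner [0.53870748 0.19795055 0.15488935] high [0.5408905  0.22105331 0.16101281]
```

View pics/c4.png

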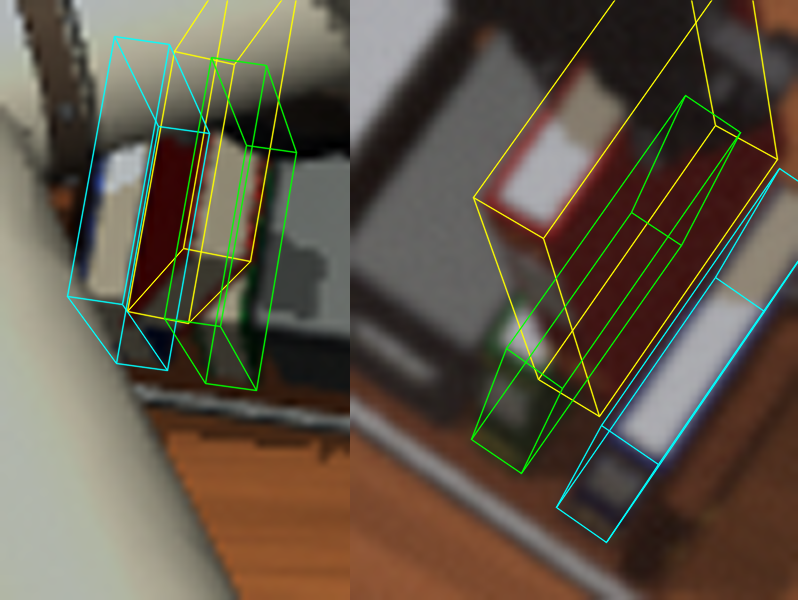

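Green has been pushed aside: its top is now at about (520,320) in the side view, against (535,368) predicted. Red's upper bottom edge still overlaps blue's cover, which explains the 35 N. I sweep a few mm further, then go down.

Emit:
servo_tool(
  moves="15 0 -2 -0.5 0 0 0; 15 0 -3.9 -1 0 0 0; 15 0 -5 -1.2 0 0 0; 15 0 -5 -1.2 0 0 0; 15 0 -5.6 2 0 0 0; 15 0 -6.4 4.5 0 0 0; 15 0 -6.4 4.5 0 0 0",
)

```text
t: 12.78
position: [0.5376, 0.1746, 0.2684]
orientation: [0.046, 0.991, 0.129, 0.006]
wrist_force: [-0.2, 1.7, -2.1]
opening: 0.0232
grasp_force: 62.5
```

Emit:
servo_tool(
  moves="15 0 -0.6 2.5 0 0 0; 15 0 -1.3 5 0 0 0; 15 0 -2.1 7.7 0 0 0; 15 0 -2.1 7.7 0 0 0",
)

```text
t: 13.28
position: [0.5375, 0.1745, 0.2604]
orientation: [0.046, 0.991, 0.129, 0.006]
wrist_force: [-0.4, 1.1, -1.6]
opening: 0.023
grasp_force: 62.5
```

Emit:
servo_tool(
  moves="15 0 4.6 2 0.032 0 0; 15 0 9.3 4 0.065 0 0; 15 0 13.9 6 0.097 0 0; 15 0 18.5 8 0.13 0 0; 15 0 22 11 0.162 0 0; 15 0 25 14 0.195 0 0; 15 0 28.3 17.2 0.228 0 0; 15 0 31.6 20.4 0.26 0 0; 15 0 31.6 20.4 0.26 0 0; 15 0 31.6 20.4 0.26 0 0",
)

```text
t: 14.52
position: [0.541, 0.2102, 0.2492]
orientation: [0.047, 0.999, -0.0, -0.0]
wrist_force: [0.0, -0.7, -1.6]
opening: 0.023
grasp_force: 62.5
```

Emit:
servo_tool(
  moves="15 0 0 8 0 0 0; 15 0 0 16 0 0 0; 15 0 0 24 0 0 0; 15 0 0 32 0 0 0; 15 0 0 40 0 0 0; 15 0 0 40 0 0 0",
)

```text
t: 15.28
position: [0.5408, 0.2101, 0.2083]
orientation: [0.047, 0.999, -0.0, -0.001]
wrist_force: [0.1, -0.0, -2.1]
opening: 0.0228
grasp_force: 62.6
```

```bash
python3 - <<'E'
from h import *
o=get_obs();p=o["position"];R=Rn.from_quat(o["orientation"])
box=np.array([[x,y,z] for x in(-.0525,.0525) for y in(-.012,.012) for z in(.1188,-.0292)]);box=R.apply(box)+p
a=grab_frame("top");b=grab_frame("side")
B=[(box,(255,255,0)),(boxw((.5445,.234),-.094,.022,.014),(0,255,255))]
i1=overlay(a,[],235,155,70,85,7)[:,:350];i2=overlay(b,B,330,190,64,85,7)
cv2.imwrite("pics/c5.png",np.hstack([i1,i2]))
E
```

```text
(no output)
```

View pics/c5.png

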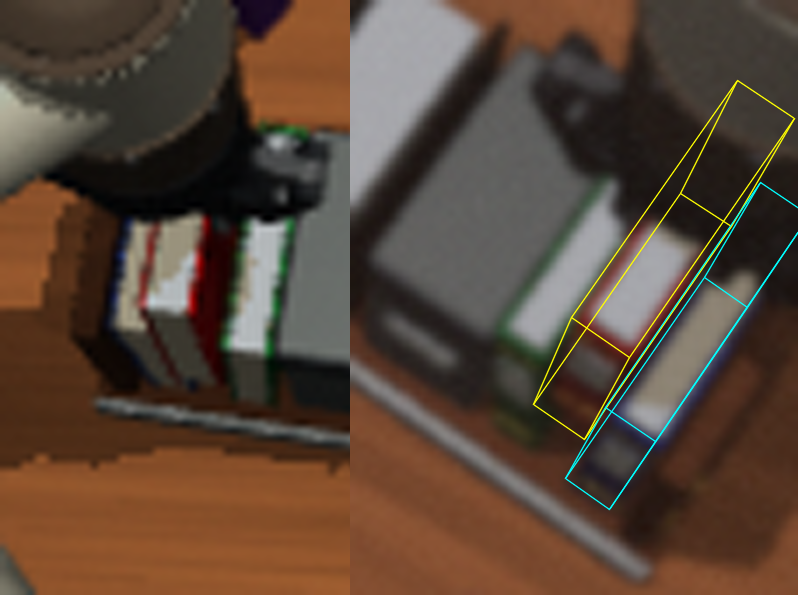

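Red is between green and blue, with green moved over against the card box (side view about (560,270)). I continue down.

Emit:
servo_tool(
  moves="15 0 0 8 0 0 0; 15 0 0 16 0 0 0; 15 0 0 24 0 0 0; 15 0 0 32 0 0 0; 15 0 0 38 0 0 0; 15 0 0 38 0 0 0",
)

```text
t: 16.12
position: [0.5408, 0.2101, 0.1705]
orientation: [0.047, 0.999, -0.0, -0.0]
wrist_force: [0.0, 1.7, -2.0]
opening: 0.0232
grasp_force: 62.6
```

Emit:
servo_tool(
  moves="25 0 0 0 0 0 0; 26 0 0 0 0 0 0; 27 0 0 0 0 0 0; 28 0 0 0 0 0 0; 30 0 0 0 0 0 0; 30 0 0 0 0 0 0; 30 0 0 0 0 0 0; 30 0 0 0 0 0 0",
  grip_force=20,
)

```text
t: 17.12
position: [0.541, 0.2102, 0.1712]
orientation: [0.047, 0.999, -0.0, -0.0]
wrist_force: [0.0, 0.4, 0.0]
opening: 0.0302
grasp_force: 0.0
```

```bash
python3 - <<'E'
from h import *
o=get_obs();print(o["opening"],o["wrist_force"])
b=grab_frame("side");a=grab_frame("top")
for n in("red_book","red_book_spine","blue_book","green_book"):
  for f in(a,b):print(n,[(np.round(r["at"],4),round(r["conf"],2)) for r in spot_point(f,n)[:1]])
E
```

```text
0.030178946163378993 [0.04416041 0.42167998 0.02059263]
red_book [(array([0.5414, 0.212 , 0.0512]), 0.67)]
red_book [(array([0.5362, 0.2142, 0.0463]), 0.73)]
red_book_spine [(array([0.5449, 0.2332, 0.0153]), 0.39)]
red_book_spine [(array([ 0.5315, -0.2969,  0.0074]), 0.56)]
blue_book [(array([0.5471, 0.2346, 0.016 ]), 0.71)]
blue_book [(array([0.5466, 0.2345, 0.0167]), 0.84)]
green_book [(array([0.5383, 0.1954, 0.0114]), 0.46)]
green_book [(array([0.5377, 0.1948, 0.0155]), 0.79)]
```

Emit:
servo_tool(
  moves="34 0 0 -15 0 0 0; 36 0 0 -35 0 0 0; 30 0 0 -52 0 0 0; 15 0 0 -52 0 0 0; 0 0 0 -52 0 0 0; 0 0 0 -52 0 0 0; 0 0 0 -52 0 0 0; 0 0 0 -52 0 0 0; 0 0 0 -40 0 0 0; 0 0 0 -30 0 0 0; 0 0 0 -24 0 0 0; 0 0 0 -20 0 0 0; 0 0 0 -20 0 0 0",
)

```text
t: 19.25
position: [0.541, 0.2101, 0.1909]
orientation: [0.047, 0.999, -0.0, -0.0]
wrist_force: [0.4, 0.7, 0.6]
opening: 0.0
grasp_force: 0.0
```

Emit:
servo_tool(
  moves="0 0 0 4 0 0 0; 0 0 0 8 0 0 0; 0 0 0 12 0 0 0; 0 0 0 16 0 0 0; 0 0 0 20 0 0 0; 0 0 0 23 0 0 0; 0 0 0 26 0 0 0; 0 0 0 28 0 0 0; 0 0 0 28 0 0 0",
)

```text
t: 20.38
position: [0.541, 0.2101, 0.1631]
orientation: [0.047, 0.999, -0.0, -0.0]
wrist_force: [0.3, 0.7, -0.0]
opening: -0.0
grasp_force: 0.0
```

Emit:
servo_tool(
  moves="0 0 0 2 0 0 0; 0 0 0 4 0 0 0; 0 0 0 6 0 0 0; 0 0 0 6 0 0 0",
)

```text
t: 20.88
position: [0.5432, 0.2119, 0.1627]
orientation: [0.045, 0.999, 0.002, 0.004]
wrist_force: [-6.0, 1.1, 18.5]
opening: -0.0
grasp_force: 9.1
```

```bash
python3 - <<'E'
from h import *
a=grab_frame("top");b=grab_frame("side")
i1=overlay(a,[],235,155,70,85,7)[:,:350];i2=overlay(b,[],330,190,64,85,7)
cv2.imwrite("pics/c6.png",np.hstack([i1,i2]))
for n in("red_book","red_book_spine"):
  for f in(a,b):print(n,[(np.round(r["at"],4),round(r["conf"],2)) for r in spot_point(f,n)[:1]])
E
```

```text
red_book [(array([0.5384, 0.211 , 0.017 ]), 0.58)]
red_book []
red_book_spine []
red_book_spine [(array([0.5862, 0.2106, 0.088 ]), 0.6)]
```

View pics/c6.png

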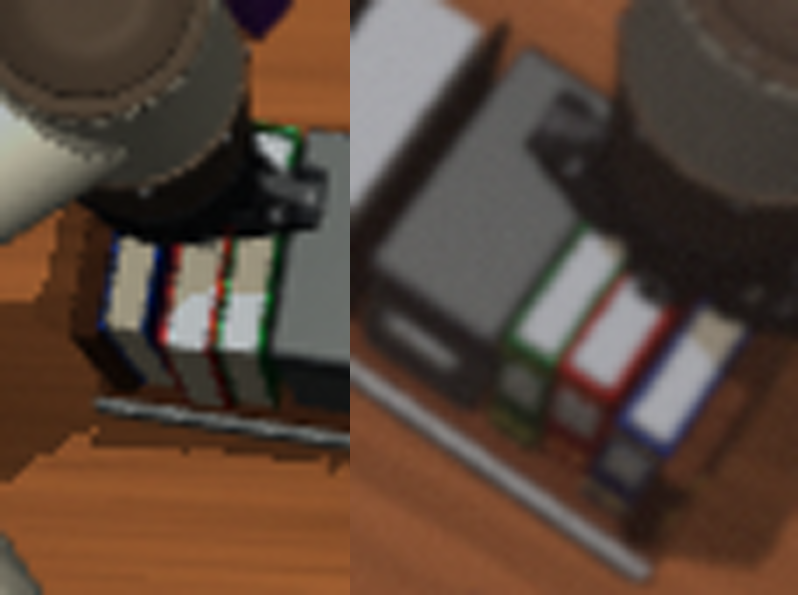

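All three tops are now level, in the side view at green (550,300), red (620,330) and blue (685,380), and red sits down on the deck under 18 N. It looks a few mm recessed towards -x, so I clear the arm and measure.

Emit:
servo_tool(
  moves="0 0 0 -6 0 0 0; 0 0 0 -50 0 0 0; 0 0 -50 -90 0 0 0; 0 0 -110 -90 0 0 0; 0 0 -170 -90 0 0 0; 0 0 -230 -90 0 0 0; 0 0 -280 -90 0 0 0; 0 0 -290 -90 0 0 0; 0 0 -290 -90 0 0 0",
)

```text
t: 22.3
position: [0.5139, -0.0789, 0.247]
orientation: [0.047, 0.999, 0.0, -0.0]
wrist_force: [0.4, 0.1, 0.3]
opening: 0.0
grasp_force: 0.0
```

```bash
python3 - <<'E'
from h import *
o=get_obs();print(o["t"],o["position"])
a=grab_frame("top");b=grab_frame("side")
O=np.array([.5336,.1218])
for n,z,near in(("red_book",.162,(.541,.211)),("blue_book",.162,(.548,.233)),("green_book",.162,(.541,.193))):
    for f in(a,b):
        s=stripe(f,n,z,near);print(n,s, s and rackxy(s[0],O,-.094).round(4))
for n in("red_book","red_book_spine","blue_book","green_book","card_box","ring_binder","rack","slide_end_push"):
  for f in(a,b):print(n,[(rackxy(r["at"],O,-.094).round(4),round(r["at"][2],4),round(r["conf"],2)) for r in spot_point(f,n)[:1]])
cv2.imwrite("pics/c7.png",np.hstack([overlay(a,[],240,150,70,75,8)[:,:400],overlay(b,[],338,205,50,75,8)]))
E
```

```text
22.3 [ 0.51392816 -0.07892937  0.24695539]
red_book (array([0.5345, 0.2119]), -0.09, 170, (17, 97), array([0.0174, 0.0984])) [-0.0076  0.0898]
red_book (array([0.5378, 0.2135]), -0.092, 270, (19, 99), array([0.019 , 0.0987])) [-0.0044  0.0917]
blue_book (array([0.5431, 0.2385]), -0.09, 151, (15, 98), array([0.0153, 0.0987])) [-0.0015  0.1171]
blue_book (array([0.5471, 0.2402]), -0.096, 228, (16, 97), array([0.0161, 0.0989])) [0.0023 0.1191]
green_book (array([0.5158, 0.1911]), -0.073, 87, (14, 61), array([0.0144, 0.0595])) [-0.0242  0.0673]
green_book (array([0.5405, 0.1904]), -0.091, 204, (15, 97), array([0.0148, 0.0965])) [0.0004 0.0689]
red_book [(array([-0.002 ,  0.0928]), 0.0155, 0.65)]
red_book [(array([-0.0046,  0.0939]), 0.0146, 0.97)]
red_book_spine [(array([-0.0026, -0.1122]), 0.115, 0.23)]
red_book_spine [(array([0.0422, 0.0942]), 0.086, 0.94)]
blue_book [(array([0.002 , 0.1162]), 0.0116, 0.66)]
blue_book [(array([0.0054, 0.1183]), 0.0186, 0.65)]
green_book [(array([-0.0013,  0.0733]), 0.0092, 0.75)]
green_book [(array([-0.0018,  0.0725]), 0.0135, 0.96)]
card_box [(array([0.0044, 0.0086]), 0.013, 0.71)]
card_box [(array([0.1997, 0.1168]), 0.0039, 0.95)]
ring_binder [(array([0.0337, 0.3223]), 0.0007, 0.75)]
ring_binder [(array([-0.0002, -0.0571]), 0.013, 0.93)]
rack [(array([-0.2549,  0.1892]), -0.0014, 0.58)]
rack [(array([ 0.002 , -0.0026]), -0.0, 0.77)]
slide_end_push [(array([-0.0007, -0.1134]), 0.1133, 0.9)]
slide_end_push [(array([ 0.0034, -0.1109]), 0.1086, 0.76)]
```

View pics/c7.png

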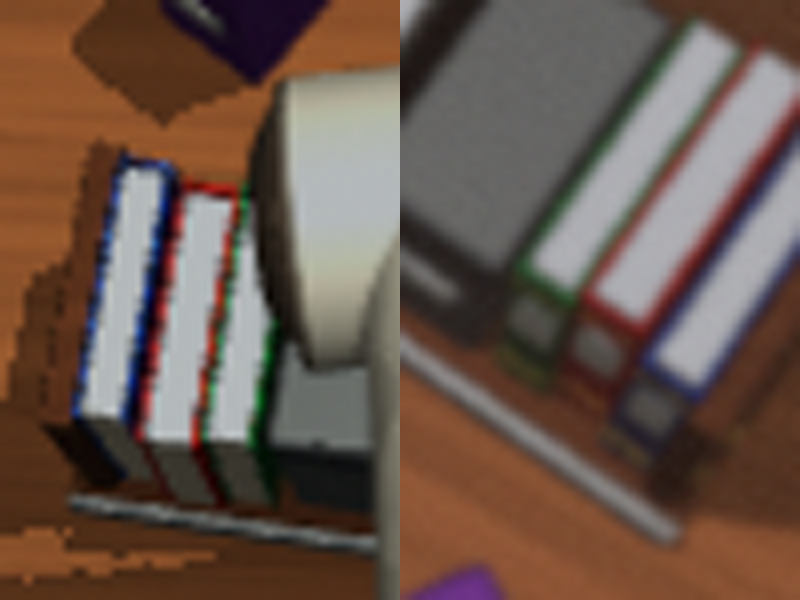

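The top view puts red's fore-edge at (170,440), below the line from blue (105,415) to green (235,440). Red is about 5.5 mm recessed and otherwise well seated. I will nudge it +x with the closed fingers from the fore-edge side, tool vertical so that it clears the pink box.

Emit:
servo_tool(
  moves="0 15 40 0 0 0 0; 0 32 95 0 0 0 0; 0 50 150 0 0 0 0; 0 66 205 0 0 0 0; 0 80 260 0 0 0 0; 0 84 288 0 0 0 0; 0 84 293 30 0 0 0; 0 84 293 75 0 0 0; 0 84 293 120 0 0 0; 0 84 293 145 0 0 0; 0 84 293 149 0 0 0; 0 84 293 149 0 0 0; 0 80 293 149 0 0 0; 0 76 293 149 0 0 0; 0 73 293 149 0 0 0; 0 73 293 149 0 0 0",
)

```text
t: 25.5
position: [0.469, 0.22, 0.0984]
orientation: [0.047, 0.999, 0.0, 0.0]
wrist_force: [0.6, 0.1, -0.7]
opening: 0.0004
grasp_force: 0.0
```

```bash
python3 - <<'E'
from h import *
o=get_obs();O=np.array([.5336,.1218]);print(o["t"],o["position"],rackxy(o["position"],O,-.094),o["wrist_force"])
E
```

```text
25.5 [0.46899844 0.22001067 0.09843609] [-0.07353457  0.09171349] [ 0.61293102  0.06237496 -0.71595439]
```

Emit:
servo_tool(
  moves="0 -1.5 0 0 0 0 0; 0 -3 0 0 0 0 0; 0 -4 0 0 0 0 0; 0 -5 0 0 0 0 0; 0 -6 0 0 0 0 0; 0 -7 0 0 0 0 0; 0 -8 0 0 0 0 0; 0 -9 0 0 0 0 0; 0 -9.5 0 0 0 0 0; 0 -9.5 0 0 0 0 0",
)

```text
t: 26.75
position: [0.4774, 0.2194, 0.0997]
orientation: [0.046, 0.999, 0.0, -0.0]
wrist_force: [-7.8, 1.8, 11.0]
opening: 0.0001
grasp_force: 0.0
```

```bash
cat > m.py <<'E'
from h import *
o=get_obs();O=np.array([.5336,.1218]);print(o["t"],o["position"],rackxy(o["position"],O,-.094),o["wrist_force"])
a=grab_frame("top");b=grab_frame("side")
for n,z,near in(("red_book",.162,(.541,.211)),("blue_book",.162,(.548,.233)),("green_book",.162,(.541,.193))):
    for f in(a,b):
        s=stripe(f,n,z,near);print(n,s, s and rackxy(s[0],O,-.094).round(4))
E
python3 m.py
```

```text
26.75 [0.47736306 0.21942435 0.09971587] [-0.06515185  0.09191488] [-7.82629366  1.83783313 10.99712093]
red_book (array([0.5706, 0.2087]), 0.007, 74, (17, 47), array([0.0172, 0.0444])) [0.0287 0.09  ]
red_book (array([0.5477, 0.2135]), -0.09, 264, (19, 97), array([0.0188, 0.0968])) [0.0054 0.0926]
blue_book (array([0.586 , 0.2339]), 0.762, 17, (16, 9), array([0.0104, 0.017 ])) [0.0416 0.1165]
blue_book (array([0.5489, 0.2402]), -0.098, 201, (15, 93), array([0.0149, 0.0922])) [0.0041 0.1193]
green_book (array([0.545, 0.187]), -0.062, 127, (15, 90), array([0.0152, 0.0831])) [0.0052 0.066 ]
green_book (array([0.5417, 0.1899]), -0.091, 197, (15, 97), array([0.0142, 0.0975])) [0.0017 0.0686]
```

Emit:
servo_tool(
  moves="0 4 0 0 0 0 0; 0 10 0 0 0 0 0; 0 20 0 0 0 0 0; 0 20 0 0 0 0 0; 0 20 0 0 0 0 0",
)

```text
t: 27.78
position: [0.4582, 0.2211, 0.0982]
orientation: [0.046, 0.999, 0.0, 0.0]
wrist_force: [0.1, 0.5, 0.4]
opening: 0.0003
grasp_force: 0.0
```

```bash
python3 m.py
```

```text
27.775 [0.45821142 0.22110595 0.09823764] [-0.08437678  0.09179144] [0.1277732  0.54115303 0.42829843]
red_book (array([0.5595, 0.2137]), -0.046, 97, (18, 59), array([0.0172, 0.0576])) [0.0172 0.0939]
red_book (array([0.5424, 0.2176]), -0.1, 269, (19, 98), array([0.019 , 0.0979])) [-0.0002  0.0962]
blue_book (array([0.5745, 0.2354]), -0.007, 54, (15, 35), array([0.0153, 0.0358])) [0.0301 0.1169]
blue_book (array([0.5467, 0.2403]), -0.094, 218, (16, 97), array([0.0154, 0.0978])) [0.0019 0.1192]
green_book (array([0.5415, 0.192 ]), -0.067, 133, (16, 97), array([0.0145, 0.0917])) [0.0013 0.0706]
green_book (array([0.5402, 0.1947]), -0.093, 200, (14, 98), array([0.0142, 0.0989])) [-0.0003  0.0732]
```

Red is now flush within about 1 mm (x: red -0.2, green -0.3, blue +1.9 mm). Next, the sliding end.

Emit:
servo_tool(
  moves="0 0 0 -40 0 0 0; 0 0 0 -95 0 0 0; 0 -10 -25 -140 0 0 0; 0 -25 -75 -150 0 0 0; 0 -43 -130 -150 0 0 0; 0 -60 -185 -150 0 0 0; 0 -77 -235 -150 0 0 0; 0 -85 -257 -150 0 0 0; 0 -85 -260 -120 0 0 0; 0 -85 -260 -70 0 0 0; 0 -85 -260 -25 0 0 0; 0 -85 -260 -10 0 0 0; 0 -85 -260 -10 0 0 0; 0 -85 -245 -10 0 0 0; 0 -85 -230 -10 0 0 0; 0 -85 -222 -10 0 0 0; 0 -85 -222 -10 0 0 0",
)

```text
t: 30.3
position: [0.5234, -0.0067, 0.1096]
orientation: [0.046, 0.999, 0.001, 0.002]
wrist_force: [0.1, 0.0, 4.8]
opening: 0.0001
grasp_force: 1.8
```

```bash
python3 m.py; python3 - <<'E'
from h import *
O=np.array([.5336,.1218])
for c in("top","side"):
  f=grab_frame(c)
  for n in("slide_end_push","ring_binder","card_box"):
    print(n,[(rackxy(r["at"],O,-.094).round(4),round(r["at"][2],4),round(r["conf"],2)) for r in spot_point(f,n)[:1]])
E
```

```text
30.3 [ 0.52342889 -0.00670389  0.1095641 ] [ 0.00193537 -0.12889125] [0.08934284 0.01217658 4.76268654]
red_book (array([0.5789, 0.2126]), -0.711, 29, (16, 19), array([0.0145, 0.021 ])) [0.0366 0.0947]
red_book (array([0.5426, 0.2176]), -0.097, 273, (19, 99), array([0.0192, 0.0982])) [-0.      0.0962]
blue_book None None
blue_book (array([0.5465, 0.2404]), -0.094, 223, (16, 97), array([0.0158, 0.0974])) [0.0017 0.1193]
green_book None None
green_book (array([0.5427, 0.1944]), -0.098, 199, (15, 96), array([0.0146, 0.0951])) [0.0022 0.0731]
slide_end_push [(array([-0.001 , -0.1028]), 0.1132, 0.87)]
ring_binder [(array([ 0.0037, -0.058 ]), 0.0154, 0.5)]
card_box [(array([-0.2015,  0.0291]), -0.0038, 0.62)]
slide_end_push [(array([ 0.002 , -0.1001]), 0.1109, 0.58)]
ring_binder [(array([-0.0009, -0.0589]), 0.0121, 0.88)]
card_box [(array([0.2018, 0.1189]), 0.0032, 0.93)]
```

Emit:
servo_tool(
  moves="0 0 -6 0 0 0 0; 0 0 -6 -6 0 0 0; 0 0 0 -8 0 0 0; 0 0 4 -8 0 0 0; 0 0 8 -8 0 0 0; 0 0 12 -8 0 0 0; 0 0 16 -8 0 0 0; 0 0 20 -8 0 0 0; 0 0 24 -8 0 0 0; 0 0 28 -8 0 0 0; 0 0 28 -8 0 0 0",
)

```text
t: 32.48
position: [0.5248, 0.0204, 0.1162]
orientation: [0.046, 0.999, 0.0, 0.0]
wrist_force: [-0.6, -0.9, 1.1]
opening: 0.0001
grasp_force: 0.8
```

```bash
cat > m2.py <<'E'
from h import *
O=np.array([.5336,.1218]);o=get_obs();print(o["t"],rackxy(o["position"],O,-.094),o["position"][2],o["wrist_force"])
for c in("top","side"):
  f=grab_frame(c)
  for n,z,near in(("red_book",.162,(.541,.211)),("blue_book",.162,(.548,.233)),("green_book",.162,(.541,.193))):
    s=stripe(f,n,z,near);print(n,s and(s[1:3],rackxy(s[0],O,-.094).round(4)))
  for n in("slide_end_push","ring_binder","red_book"):
    print(n,[(rackxy(r["at"],O,-.094).round(4),round(r["at"][2],4),round(r["conf"],2)) for r in spot_point(f,n)[:1]])
E
python3 m2.py
```

```text
32.475 [ 0.00075512 -0.10182693] 0.11623920297611068 [-0.63050304 -0.91632704  1.06684677]
red_book ((-1.064, 18), array([0.0398, 0.0951]))
blue_book ((-0.085, 37), array([0.0355, 0.1175]))
green_book None
slide_end_push [(array([ 0.0006, -0.0852]), 0.1132, 0.66)]
ring_binder [(array([ 0.0048, -0.0607]), 0.0138, 0.86)]
red_book [(array([-0.0004, -0.0856]), 0.1117, 0.6)]
red_book ((-0.101, 267), array([0.0012, 0.0962]))
blue_book ((-0.094, 219), array([0.0014, 0.1192]))
green_book ((-0.097, 197), array([0.0017, 0.0731]))
slide_end_push [(array([ 0.0049, -0.0848]), 0.1109, 0.64)]
ring_binder [(array([ 0.0018, -0.0562]), 0.0145, 0.92)]
red_book []
```

Emit:
servo_tool(
  moves="0 0 3 0 0 0 0; 0 0 6 0 0 0 0; 0 0 9 0 0 0 0; 0 0 12 0 0 0 0; 0 0 15 0 0 0 0; 0 0 18 0 0 0 0; 0 0 21 0 0 0 0; 0 0 24 0 0 0 0; 0 0 24 0 0 0 0",
)

```text
t: 34.3
position: [0.5269, 0.0439, 0.1163]
orientation: [0.046, 0.999, -0.0, -0.0]
wrist_force: [-0.3, -3.9, 2.5]
opening: -0.0002
grasp_force: 2.2
```

```bash
python3 m2.py
```

```text
34.3 [ 0.00067352 -0.07819964] 0.11628565967406923 [-0.29616149 -3.85667787  2.50108005]
red_book None
blue_book ((-0.056, 27), array([0.0388, 0.1178]))
green_book None
slide_end_push [(array([ 0.0006, -0.0662]), 0.1106, 0.76)]
ring_binder [(array([ 0.0083, -0.0435]), 0.012, 0.76)]
red_book []
red_book ((-0.101, 259), array([0.0023, 0.0961]))
blue_book ((-0.094, 220), array([0.0016, 0.1193]))
green_book ((-0.095, 190), array([0.0033, 0.0731]))
slide_end_push [(array([ 0.0035, -0.0609]), 0.1104, 0.84)]
ring_binder []
red_book [(array([0.0004, 0.0957]), 0.0161, 0.65)]
```

Emit:
servo_tool(
  moves="0 0 1.5 0 0 0 0; 0 0 3 0 0 0 0; 0 0 4.5 0 0 0 0; 0 0 6 0 0 0 0; 0 0 6 0 0 0 0",
)

```text
t: 35.62
position: [0.5269, 0.0452, 0.1164]
orientation: [0.047, 0.999, -0.003, -0.001]
wrist_force: [2.6, -21.6, 2.7]
opening: 0.0003
grasp_force: 12.0
```

Emit:
servo_tool(
  moves="0 0 1 0 0 0 0; 0 0 2.5 0 0 0 0; 0 0 2.5 0 0 0 0; 0 0 2.5 0 0 0 0",
)

```text
t: 36.12
position: [0.5268, 0.0453, 0.1164]
orientation: [0.047, 0.999, -0.005, -0.002]
wrist_force: [4.3, -30.4, 4.0]
opening: -0.0001
grasp_force: 16.2
```

Position does not change at 30 N, so the row is snug. I back off, lift clear and check.

Emit:
servo_tool(
  moves="0 0 -6 0 0 0 0; 0 0 -20 0 0 0 0; 0 0 -35 -10 0 0 0; 0 0 -35 -60 0 0 0; 0 0 -40 -120 0 0 0; 0 10 -90 -140 0 0 0; 0 15 -150 -140 0 0 0; 0 20 -210 -140 0 0 0; 0 20 -270 -140 0 0 0; 0 20 -300 -140 0 0 0; 0 20 -300 -140 0 0 0",
)

```text
t: 37.5
position: [0.4796, -0.2463, 0.2564]
orientation: [0.048, 0.999, 0.0, 0.0]
wrist_force: [-0.3, 0.0, -0.0]
opening: 0.0001
grasp_force: 0.0
```

```bash
python3 m2.py; python3 - <<'E'
from h import *
a=grab_frame("top");b=grab_frame("side")
cv2.imwrite("pics/c8.png",np.hstack([overlay(a,[],235,150,110,90,4)[:,:400],overlay(b,[],305,170,100,120,4)[:360]]) )
E
```

```text
37.5 [-0.01925315 -0.37157042] 0.256427735551792 [-0.27977053  0.03285899 -0.0004726 ]
red_book ((-0.096, 170), array([-0.0044,  0.0942]))
blue_book ((-0.093, 150), array([-0.0022,  0.1171]))
green_book ((-0.094, 144), array([-0.0036,  0.0714]))
slide_end_push [(array([-0.003 , -0.0625]), 0.116, 0.64)]
ring_binder [(array([ 0.0065, -0.0431]), 0.016, 0.64)]
red_book [(array([-0.0015,  0.0921]), 0.0164, 0.86)]
red_book ((-0.097, 277), array([0.0001, 0.0962]))
blue_book ((-0.095, 230), array([0.0022, 0.1193]))
green_book ((-0.095, 208), array([0.0006, 0.0734]))
slide_end_push [(array([ 0.0035, -0.0581]), 0.1081, 0.56)]
ring_binder [(array([ 0.001, -0.039]), 0.0158, 0.79)]
red_book [(array([-0.0006,  0.0958]), 0.0139, 0.97)]
```

View pics/c8.png

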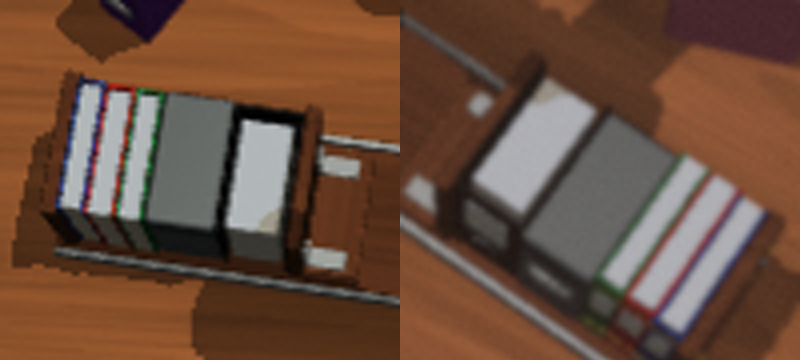

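The row stands snug and upright from the fixed end to the sliding end. The top view shows blue (82,150), red (108,150), green (137,150), the card box, the binder and the panel (305,190) in contact. Book spacing is 23 mm, as it should be, and red is within 1–2 mm of both neighbours. I am handing the job in.

```bash
python3 -c "
from workcell import *
print(job_done())"
```

```text
the job is handed in; nothing more can be done
None
```

The red book stands on the deck between the blue and green books, flush to about 2 mm with its spine facing the same way, and the row is upright and snug; I handed the job in at about 38 s.

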